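# Travel check of a sprung mirror mount

### The job

Check the travel of the spring-backed mirror mount that lies face up on the bench: push the brass rider on the scale rod all the way down to its stop, then press the raised pad on the plate's sprung corner until the pointer has lifted the rider's blade level with the set index on the scale, without going past it, and let go so that the plate springs back to rest and the rider stays behind at the index as the record. It is all done by touch: pick nothing up, let only the pointer raise the rider, and do not touch the mirror, shift the set index or disturb the things standing round the mount.

Things in the scene. Friction and masses are not known exactly. Their poses are not given: they have to be found in the camera images.
- mount: The mount's grey cast base, fixed to the bench, 12 mm thick: a 128 mm square set corner-on with a 56 mm wide tongue out to y = 205 mm. Origin: its underside, below the mirror's centre; z up. Its -x looks roughly to the robot; the sprung corner lies at -y (robot's right), the scale at +y (robot's left). Pivot line of the plate: this x axis, 46 mm above the bench, on two steel balls.
- tilt_plate (a joint): Tilt of the aluminium plate (120 mm square, corner-on, top 54 mm above the bench), rad: 0 at rest, up to 0.26. The pad sinks 64 mm x sin(tilt), the pointer tip rises 153 mm x sin(tilt). Force at the pad: about 4 N to start, 10 N at the end, 2 N more while lifting the rider. Springs back to 0 when let go.
- scale_zero (a point): Zero line (the lowest) of the white upright scale, 54.3 mm above the bench, in the middle of the scale's width. Scale 44 mm wide, top 116 mm above the bench, face to the mount's -x, a line every 5 mm, every second one longer. The rider's steel guide rod, 6 mm thick, stands beside it at x = 0, y = 180 mm in the mount's frame; its top is 119 mm above the bench.
- corner_pad: The press pad: a dark steel round boss, 26 mm in diameter and 10 mm high, on the plate over the coil spring, 64 mm from the pivot line on the -y side. Origin: centre of its underside (on the plate's top face). The pad tilts with the plate.
- pad_top (a point): Centre of the pad's flat top, where to press down; at rest 64 mm above the bench.
- mirror: The round mirror, 54 mm in diameter, in a black ring (62 mm outside, 6 mm high) at the middle of the plate. Origin: centre of its underside. Not to be touched.
- pointer_tip (a point): Top of the pointer's ball tip (ball 6 mm in diameter), 153 mm from the pivot line. It passes below the rider's blade and pushes it up; with plate and rider both at 0 there is 0.3 mm between them.
- rider (a joint): Height of the brass rider above its lowest position, m: 0 fully down on the brass stop collar, up to 0.050. Held anywhere by friction of about 0.8 N; pushed up by the pointer, left behind when the pointer falls. It starts above the set index. At rider = 0 the blade stands at the scale's zero line.
- rider_blade (a point): End of the rider's blade, on its middle height: a brass bar 3 mm wide and 4 mm high that reaches from the guide rod across the scale face, about level. This is the reading edge: 54.3 mm above the bench when the rider is fully down.
- thumb_tab: The rider's brass collar (16 mm in diameter) on the guide rod with its round thumb tab. Origin: on the rod's axis, at the height of the blade's middle; z up.
- tab_top (a point): Centre of the top of the rider's round thumb tab, 26 mm in diameter, 4 mm thick, 34 mm beyond the guide rod (at x = 0, y = 214 mm in the mount's frame); 63.3 mm above the bench when the rider is fully down. Push down here.
- set_index (a joint): Height of the set index above the scale's zero line, m, on the same zero as joint rider: blade and index are level when both joint values are equal. Held by friction; to be left as it stands (15 to 30 mm).
- index_tip (a point): Point of the set index: the tip of the dark steel clip (10 mm high, with a small steel thumbscrew) on the edge of the scale nearest the mirror. The point looks to +y and its height is the target height of the blade.
- mounted_sample_3: Loose green moulded sample disc, 32 mm in diameter, 21 mm high, in front of the mount. Origin: centre of underside. To be left alone.
- mounted_sample_1: Loose brown moulded sample disc, 30 mm in diameter, 19 mm high, behind the press pad. Origin: centre of underside. To be left alone.
- hex_key: Loose black hex key, 72 mm long, in front of the scale. Origin: centre of underside. To be left alone.
- tweezers: Loose steel tweezers, 128 mm long, 9 mm high, to the robot's right of the mount. Origin: centre of underside. To be left alone.
- loupe: Loose black eye loupe, 37 mm in diameter, 33 mm high, behind the scale. Origin: centre of underside. To be left alone.
- dropper_bottle_1: Loose brown dropper bottle, 37 mm in diameter, 94 mm high, behind the mount. Origin: centre of underside. To be left alone.
- objective_can: Loose black and white screw-top can, 44 mm in diameter, 63 mm high, in front of the press pad. Origin: centre of underside. To be left alone.

How it is judged:
On the way, in this order (a step that is already met when the one before it is completed fails the run):
1. the rider is pushed fully down to its stop (within 2 mm), the plate at rest (value of joint rider below 0.002 m and value of joint tilt_plate below 0.02 rad), for 0.1 s.
2. with a finger on the press pad, the pointer has lifted the rider's blade to within 3 mm of the height of the set index (z of rider_blade in the frame of index_tip between -0.003 and 0.003 m and contact force between the fingers and corner_pad above 1 N and z of pointer_tip in the frame of rider_blade above -0.005 m), for 0.05 s.
At the end, for the whole second after the job is handed in: The plate is back at rest (tilt under 0.015 rad) and the rider's blade stays within 3 mm above or below the height of the set index, which has not been shifted by 2 mm (z of rider_blade in the frame of index_tip between -0.003 and 0.003 m and value of joint tilt_plate below 0.015 rad and linear speed of corner_pad below 0.01 m/s and distance of index_tip from where it was at the start of the episode below 0.002 m); the robot touches nothing.
It fails at once if the mirror is touched (contact force between any of the arm, the fingers and mirror above 0.2 N).
It fails at once if the pointer carries the rider's blade more than 5 mm above the set index (z of rider_blade in the frame of index_tip above 0.005 m and z of pointer_tip in the frame of rider_blade above -0.005 m).
It fails at once if the rider is lifted by the fingers (value of joint rider above 0.006 m and velocity of joint rider above 0.01 m/s and contact force between the fingers and thumb_tab above 0.3 N).
It fails at once if the set index is shifted by more than 2 mm (distance of index_tip from where it was at the start of the episode above 0.002 m).
It fails at once if one of the loose things round the mount is moved by more than 15 mm or lifted (distance of any of mounted_sample_3, mounted_sample_1, hex_key, tweezers, loupe, dropper_bottle_1, objective_can from where it was at the start of the episode above 0.015 m).
It also fails if it takes over 48 s, if anything falls off the work surface, if the arm or the gripper's body presses on something with over 40 N, if the wrist force passes 120 N, or if a joint passes its speed limit or range.

### The arm

A 7-joint arm with a two-finger parallel gripper is mounted at the origin on a cart in front of the work surface, level with it; the furniture and walls round the work are solid. World frame = base frame: x ahead of the robot, y to its left, z up, the work surface at z = 0. Lengths are in m, angles in rad, forces in N, time in s.
With the tool pointing down it reaches from about 0.425 to 0.925 m from the base axis. Payload 6.8 kg.
Tool frame: the origin (TCP) lies midway between the tips of the shut fingers; the grasp point (between the pads) lies 19 mm behind it; z points along the fingers, y is the line along which they close (so a half turn about z gives the same grasp; the last joint's range is limited). The gripper opens to 85 mm and grips with 20 to 120 N. Pads are 22 mm wide; open, the fingers measure 114 mm over their backs; the gripper's body (76 mm by 85 mm) begins 54 mm behind the grasp point. The pads swing forward as they close: fully open they stand 13 mm farther back than shut.
Start: joints at [1.045, 0.477, 0.022, 1.555, -0.011, 1.109, -0.083], TCP at [0.274, -0.617, 0.231] pointing down, gripper open.
Joint ranges: [-2.96, 2.96], [-0.34, 2.1], [-1.41, 1.46], [0.24, 2.44], [-1.37, 4.51], [0.17, 1.92], [-2.96, 2.96]. Speed limits (rad/s): [2.39, 2.39, 3.14, 3.14, 3.14, 3.14, 3.14].

### API

Orientations are given as a unit quaternion [w, x, y, z].
In Python, from cell import env, kinematics, monitor, cams, spot_in, mark_of gives the robot as it stands. Calls block until the motion is done:
- env.reach(position, orientation): joint-space move of the TCP to a pose.
- env.movel(position, velocity=0.15, rot=None, stop_force=None): straight line of the TCP; rot=None keeps the orientation; velocity is the mean speed in m/s. With stop_force (N) it stops when the force on the tool has changed by that much, and returns True; else False.
- env.goto_joints(angles): joint-space move.
- env.grip(opening, f_grip=None): finger opening in m; f_grip is the grip in N (None keeps the last); returns when the fingers have stopped.
- env.dwell(seconds).
- kinematics.inverse_kinematics(position, orientation): joint angles nearest the present ones, or None.
- monitor.get_state(): the state.
- cams.camera(name): name is "scene" or "top"; returns (picture, depth): 400x640x3 uint8, blue, green, red; 400x640 float32, m along the optical axis (not along the pixel's ray), 0 where there is no reading.
- cams.calibration(name): a dict with "fx", "fy", "cx", "cy" (pixels), "rvec" (rotation vector, rad) and "tvec" (3), from world to camera coordinates, as OpenCV has them. Camera axes: x right, y down, z forward; pixel columns grow to the right and rows downward; lengths in m; the calibration is good to about 2 mm. A picture is of the moment at which its call begins. calibration takes no time and is no camera call.
A pose or a line that the arm cannot do raises env.PlanningError and nothing moves.
- env.job_done(): hands the job in; it is judged then, once.
Trained networks look in the newest picture that a camera, given by its name, has taken for a name from the list of things; names that differ only in an ending like _2 or _b are one class to them, and where a whole thing is asked for, a point or a joint stands for the part that bears it (a point fixed in the world has none). Each returns a list of dicts, best first, with "score" (0 to 1); they miss things now and then, are a little off and sometimes report something else, mostly with a low value. They report only what shows in the picture. A call takes as long as a camera call.
- spot_in(query, camera): "at" ([x, y, z] in m, in the coordinates of the camera as it stood for that picture, good to about 4 mm: the middle of the surface that is visible of it).
- mark_of(query, camera): "at" ([x, y, z] in m, in the coordinates of the camera as it stood for that picture, good to about 4 mm: a listed point, or the origin of a listed thing).
The state is a dict: "time": time; "qpos": joint angles; "joint_velocities": joint speeds; "joint_torque": joint torques, N m; "tcp_pos": TCP position; "orientation": TCP orientation; "force": force on the tool from outside, world axes, zero at the start; "torque": the same for the moment, N m; "opening": finger opening in m; "gripper_force": force on a finger pad.
Only numpy, scipy, OpenCV 4.12 (cv2) and the standard library are available. Lean on these libraries where they do the work, as an engineer would, in place of code of your own. Each camera call takes 0.05 s, during which the arm holds its last target. There are 200 camera calls.

## Working session

There is one attempt and no reset: what is moved stays moved. The work goes in short steps, each a Python script; the robot and the scene stay as the last script left them, time stands still between calls to the robot, and variables do not carry over. Pictures are saved under pics/ and viewed, at most 10 in all, crops included, and the job is handed in when it is done.

```bash
mkdir -p pics; ls; cat > h.py <<'E'
from cell import env, kinematics, monitor, cams, spot_in, mark_of
import numpy as np, cv2
def c2w(p,c):
    k=cams.calibration(c); R=cv2.Rodrigues(np.array(k["rvec"],float))[0]
    return R.T@(np.array(p)-np.array(k["tvec"]).ravel())
def w2p(p,c):
    k=cams.calibration(c); R=cv2.Rodrigues(np.array(k["rvec"],float))[0]
    q=R@np.array(p)+np.array(k["tvec"]).ravel(); return k["fx"]*q[0]/q[2]+k["cx"],k["fy"]*q[1]/q[2]+k["cy"]
E
python3 - <<'E'
from h import *
np.set_printoptions(precision=4,suppress=True)
for c in("scene","top"):
    im,d=cams.camera(c); cv2.imwrite(f"pics/{c}0.png",im); np.save(f"pics/{c}0.npy",d)
    k=cams.calibration(c); print(c,k["fx"],c2w([0,0,0],c))
    for n in["mount","scale_zero","pad_top","corner_pad","mirror","pointer_tip","rider_blade","thumb_tab","tab_top","index_tip","objective_can","mounted_sample_1","loupe","dropper_bottle_1"]:
        print(n,[(round(r["score"],2),c2w(r["at"],c)) for r in mark_of(n,c)[:2]])
print(monitor.get_state())
E
```

```text
cell.py
pics
scene 386.95689396432596 [-0.0543 -0.4293  0.4227]
mount [(0.66, array([ 0.4797, -0.0603, -0.0026]))]
scale_zero [(0.69, array([0.5022, 0.0957, 0.0548])), (0.47, array([ 0.4837, -0.0607,  0.0523]))]
pad_top [(0.47, array([ 0.48 , -0.124,  0.066])), (0.34, array([0.4909, 0.0925, 0.0495]))]
corner_pad [(0.67, array([ 0.4798, -0.0605, -0.0004])), (0.44, array([ 0.4802, -0.1268,  0.0545]))]
mirror [(0.6, array([ 0.483 , -0.0594,  0.0539]))]
pointer_tip [(0.85, array([0.4912, 0.0967, 0.0524]))]
rider_blade [(0.7, array([0.4933, 0.0889, 0.0928])), (0.21, array([ 0.4781, -0.1235,  0.0511]))]
thumb_tab [(0.59, array([0.4932, 0.1227, 0.0903])), (0.42, array([0.4938, 0.0906, 0.0956]))]
tab_top [(0.48, array([0.4956, 0.1579, 0.1062]))]
index_tip [(0.54, array([0.4958, 0.0803, 0.08  ]))]
objective_can [(0.94, array([ 0.403 , -0.1451, -0.0044]))]
mounted_sample_1 [(0.61, array([ 0.4191,  0.0202, -0.0042])), (0.49, array([ 0.5501, -0.1269, -0.002 ]))]
loupe [(0.65, array([ 0.5525,  0.081 , -0.0006]))]
dropper_bottle_1 []
top 397.41548263206147 [0.3588 0.092  0.9177]
mount [(0.87, arra
[... 790 characters left out ...]
014])), (0.57, array([ 0.5561, -0.1274,  0.0005]))]
loupe [(0.57, array([ 0.5544,  0.0775, -0.003 ]))]
dropper_bottle_1 [(0.49, array([ 0.5617,  0.004 , -0.0016]))]
{'time': 1.5, 'qpos': array([ 1.0449,  0.477 ,  0.0224,  1.5554, -0.0115,  1.1093, -0.0831]), 'joint_velocities': array([-0.0006,  0.0011,  0.0008,  0.0001,  0.0011,  0.0013,  0.0001]), 'joint_torque': array([ -0.0006, -59.6321,   1.6062, -28.1538,   0.0125,   0.0017,
         0.    ]), 'tcp_pos': array([ 0.2739, -0.617 ,  0.2313]), 'orientation': array([0.    , 0.9783, 0.2074, 0.    ]), 'force': array([ 0.2273, -0.8138, -0.3367]), 'torque': array([ 0.0197,  0.0398, -0.0016]), 'gripper_force': 0.0, 'opening': 0.08516630258763155}
```

```bash
python3 - <<'E'
import cv2
from h import *
im=cv2.imread("pics/scene0.png")
u,v=w2p([0.495,0.09,0.08],"scene"); print(u,v)
u,v=int(u),int(v)
a=cv2.resize(im[v-40:v+40,u-50:u+50],None,fx=7,fy=7,interpolation=cv2.INTER_CUBIC); cv2.imwrite("pics/crop1.png",a); print(u-50,v-40)
for p in ([.503,.087,.0543],[.503,.087,.116],[.4958,.0803,.08],[.493,.089,.093]):print(w2p(p,"scene"))
E
```

```text
321.1239276350172 197.73659743652655
271 157
(np.float64(324.5157248826441), np.float64(207.79998410271355))
(np.float64(324.95946765532534), np.float64(181.5395579688677))
(np.float64(324.67529874086364), np.float64(198.96026918030907))
(np.float64(320.884417545626), np.float64(192.5778783892472))
```

View pics/scene0.png

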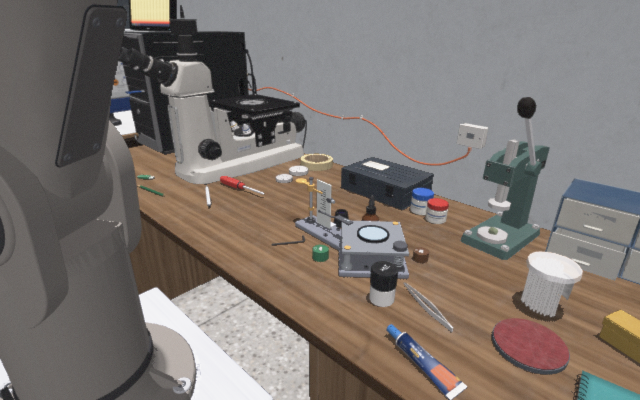

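View pics/top0.png

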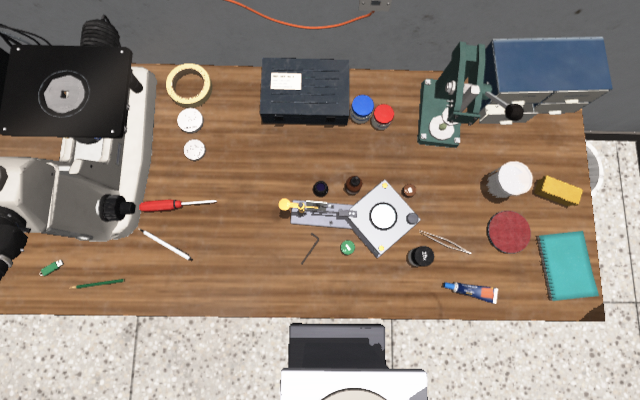

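View pics/crop1.png

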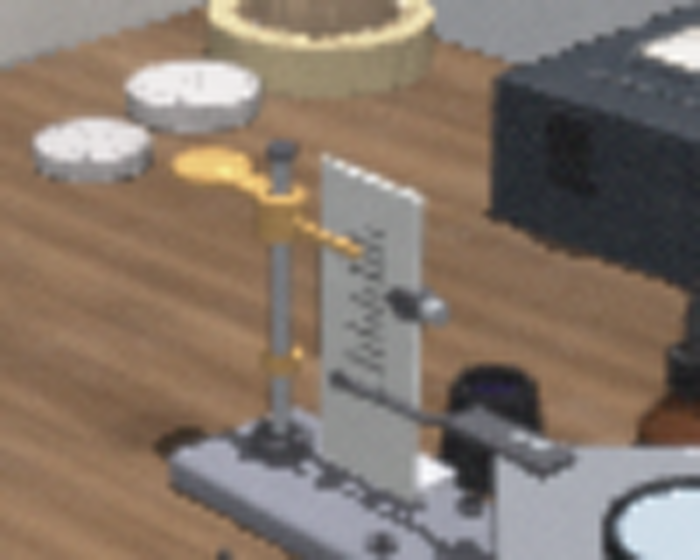

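```bash
cat >> h.py <<'E'
a=np.deg2rad(86.5)/2
Qs=[np.array([0,np.cos(a),np.sin(a),0]),np.array([0,-np.sin(a),np.cos(a),0])]
def marks(names,c,n):
    out={k:[] for k in names}
    for _ in range(n):
        cams.camera(c)
        for k in names:
            r=mark_of(k,c)
            if r: out[k].append(c2w(r[0]["at"],c))
    return out
E
python3 - <<'E'
from h import *
np.set_printoptions(precision=4,suppress=True)
s=monitor.get_state()
best=None
for q in Qs:
    j=kinematics.inverse_kinematics([.4957,.156,.22],q); print(j)
    if j is not None:
        d=np.abs(j-s["qpos"]).max()
        if best is None or d<best[0]: best=(d,q)
q=best[1]; np.save("q.npy",q)
env.grip(0.0)
env.reach([.4957,.156,.22],q)
print(env.movel([.4957,.156,.115],0.12))
print(env.movel([.4957,.156,.058],0.03,stop_force=6))
s=monitor.get_state(); print(s["time"],s["tcp_pos"],s["force"],s["opening"])
E
```

```text
[ 0.2912  0.3536 -0.8699  1.8919  0.3123  1.038  -0.7707]
[-1.3911  0.5861  1.3635  1.9872 -0.6475  1.114  -2.9483]
False
True
7.7083 [0.4958 0.156  0.0622] [-1.0583 -0.165   9.1761] 0.00014530443274955395
```

```bash
python3 - <<'E'
from h import *
np.set_printoptions(precision=4,suppress=True)
q=np.load("q.npy")
env.dwell(.2)
env.movel([.4957,.156,.14],0.12)
env.movel([.480,-.127,.14],0.2)
for c in("scene","top"):
    im,d=cams.camera(c); cv2.imwrite(f"pics/{c}1.png",im); np.save(f"pics/{c}1.npy",d)
    m=marks(["rider_blade","index_tip","pad_top","scale_zero"],c,5)
    for k in m: print(c,k,len(m[k]),np.median(m[k],0) if m[k] else None, np.std(m[k],0) if m[k] else None)
s=monitor.get_state(); print(s["time"],s["tcp_pos"],s["force"])
im=cv2.imread("pics/scene1.png")
cv2.imwrite("pics/crop2.png",cv2.resize(im[157:237,271:371],None,fx=7,fy=7,interpolation=cv2.INTER_CUBIC))
E
```

```text
scene rider_blade 5 [0.4955 0.0891 0.0537] [0.0009 0.001  0.0025]
scene index_tip 5 [0.4968 0.0837 0.0825] [0.0074 0.0574 0.0325]
scene pad_top 5 [ 0.48   -0.1221  0.0625] [0.0012 0.0308 0.0247]
scene scale_zero 5 [0.501  0.0932 0.055 ] [0.0013 0.0019 0.0013]
top rider_blade 5 [0.4933 0.0889 0.0538] [0.0045 0.0041 0.011 ]
top index_tip 4 [0.5017 0.0806 0.0811] [0.0007 0.0009 0.0007]
top pad_top 5 [ 0.4811 -0.1243  0.0604] [0.0088 0.1288 0.0036]
top scale_zero 5 [0.5007 0.0888 0.0533] [0.0014 0.0011 0.0009]
12.875 [ 0.48  -0.127  0.14 ] [-0.7247  0.0407  0.042 ]
```

View pics/crop2.png

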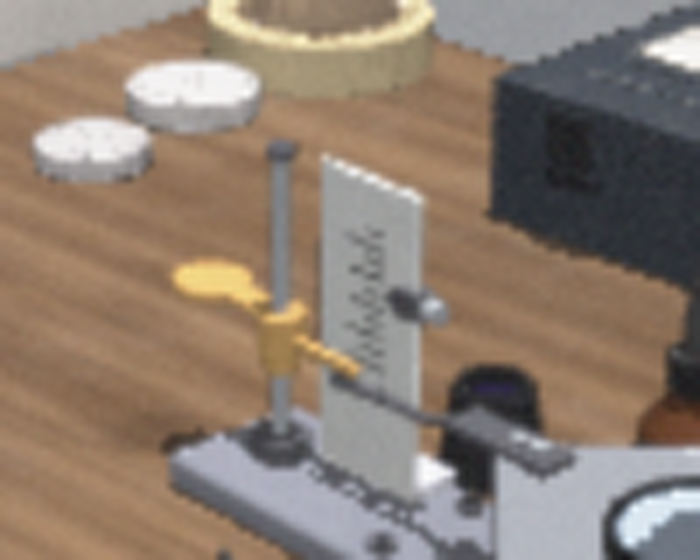

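```bash
python3 - <<'E'
from h import *
np.set_printoptions(precision=4,suppress=True)
for p in([.4945,.089,.0543],[.4945,.089,.0593],[.4985,.081,.0793],[.4985,.081,.0843]):print(w2p(p,"scene"))
env.movel([.480,-.127,.075],0.1)
print(env.movel([.480,-.127,.060],0.012,stop_force=3))
s=monitor.get_state(); z0=s["tcp_pos"][2]; print(s["time"],s["tcp_pos"],s["force"])
env.movel([.480,-.127,.064-.008],0.02)
s=monitor.get_state(); print(s["time"],s["tcp_pos"],s["force"])
for c in("scene","top"):
    im,d=cams.camera(c); cv2.imwrite(f"pics/{c}2.png",im)
    m=marks(["rider_blade","index_tip","pointer_tip"],c,4)
    for k in m: print(c,k,len(m[k]),np.median(m[k],0) if m[k] else None,[x[2].round(4) for x in m[k]])
im=cv2.imread("pics/scene2.png")
cv2.imwrite("pics/crop3.png",cv2.resize(im[157:237,271:371],None,fx=7,fy=7,interpolation=cv2.INTER_CUBIC))
E
```

```text
(np.float64(321.1619167377215), np.float64(208.72326437886417))
(np.float64(321.18854314407963), np.float64(206.64757906599635))
(np.float64(325.29664282862865), np.float64(198.79085052063084))
(np.float64(325.334315800075), np.float64(196.65702203411809))
True
14.5667 [ 0.4799 -0.1271  0.0636] [-0.7277 -0.7642  3.9393]
15.0833 [ 0.4799 -0.1286  0.0563] [-1.2923 -4.2014  7.7958]
scene rider_blade 4 [0.4952 0.0888 0.0727] [np.float64(0.0723), np.float64(0.0733), np.float64(0.0535), np.float64(0.0732)]
scene index_tip 4 [0.4974 0.0826 0.0827] [np.float64(0.082), np.float64(0.0833), np.float64(0.0802), np.float64(0.0834)]
scene pointer_tip 4 [0.4909 0.0939 0.0708] [np.float64(0.0708), np.float64(0.0708), np.float64(0.068), np.float64(0.071)]
top rider_blade 4 [0.4919 0.0908 0.0702] [np.float64(0.0724), np.float64(0.0698), np.float64(0.0696), np.float64(0.0707)]
top index_tip 4 [0.5009 0.0766 0.0821] [np.float64(0.0833), np.float64(0.0022), np.float64(0.0831), np.float64(0.0811)]
top pointer_tip 4 [0.4937 0.093  0.0718] [np.float64(0.0743), np.float64(0.0707), np.float64(0.0725), np.float64(0.0711)]
```

View pics/crop3.png

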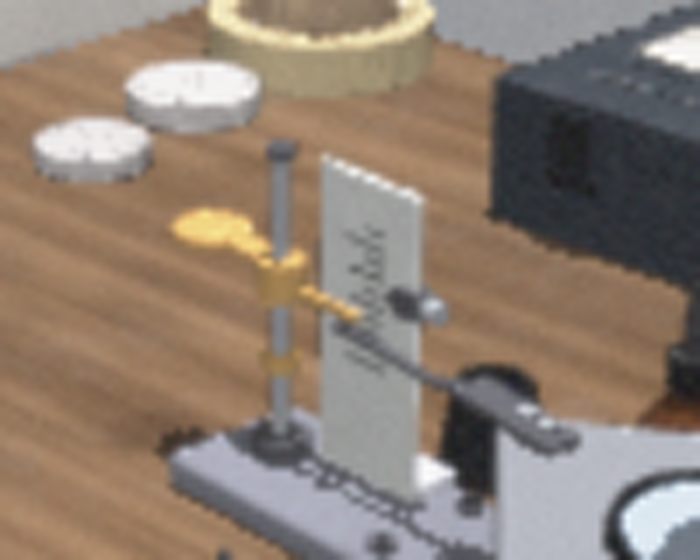

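```bash
python3 - <<'E'
import cv2
im=cv2.imread("pics/scene2.png")
cv2.imwrite("pics/crop4.png",cv2.resize(im[176:232,300:340],None,fx=14,fy=10.7*1,interpolation=cv2.INTER_NEAREST))
E
```

```text
(no output)
```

View pics/crop4.png

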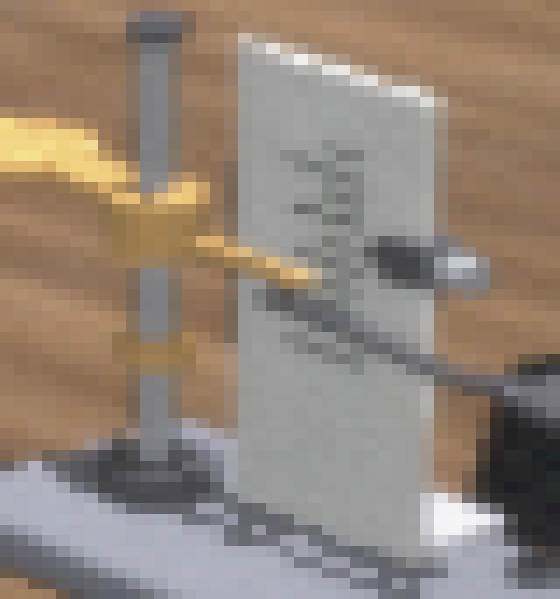

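```bash
python3 - <<'E'
from h import *
np.set_printoptions(precision=1,suppress=True,linewidth=200)
for c,fs in(("top",("top0","top1")),("scene",("scene0","scene1"))):
  k=cams.calibration(c)
  for f in fs:
    d=np.load(f"pics/{f}.npy"); v,u=np.mgrid[:400,:640]
    P=np.stack([(u-k["cx"])/k["fx"]*d,(v-k["cy"])/k["fy"]*d,d],-1).reshape(-1,3)
    R=cv2.Rodrigues(np.array(k["rvec"],float))[0]
    W=(P-np.array(k["tvec"]).ravel())@R; W[d.ravel()==0]=9
    im=cv2.imread(f"pics/{f}.png").reshape(-1,3)
    if c=="top":
        m=(abs(W[:,0]-.4975)<.011)&(W[:,1]>.055)&(W[:,1]<.1)&(W[:,2]>.045)
    else: m=(u.ravel()>=324)&(u.ravel()<=333)&(v.ravel()>=196)&(v.ravel()<=204)&(W[:,0]<.52)&(im.mean(1)<130)
    print(f,m.sum())
    A=np.c_[u.ravel()[m],v.ravel()[m],W[m]*1000,im.mean(1)[m]]
    print(A[np.lexsort((A[:,0],A[:,1]))][:90])
    if f in("scene0",) : break
E
```

```text
top0 165
[[311.  201.  504.4  99.2 114.3 222.3]
 [312.  201.  504.1  97.2 116.3 223.7]
 [313.  201.  504.3  95.1 115.2 211.7]
 [311.  202.  501.9  99.2 116.3 171.7]
 [312.  202.  501.7  97.1 117.6 192.7]
 [313.  202.  501.7  95.1 117.9 210.3]
 [314.  202.  502.   93.  116.7 239.7]
 [315.  202.  502.3  91.  115.3 246. ]
 [316.  202.  501.9  88.9 117.7 247.3]
 [317.  202.  502.4  86.9 115.1 248. ]
 [318.  202.  502.1  84.8 116.8 247.3]
 [319.  202.  502.   82.8 117.8 247.3]
 [320.  202.  502.1  80.8 117.6 247.7]
 [321.  202.  501.8  78.7 119.2 247.3]
 [322.  202.  502.5  76.6 115.6 234.3]
 [323.  202.  502.2  74.6 117.4 203.7]
 [324.  202.  502.4  72.5 116.6 220.3]
 [325.  202.  502.8  70.4 114.6 216.3]
 [311.  203.  501.8  99.2 105.1 108.7]
 [312.  203.  502.3  97.2 102.5 107.7]
 [313.  203.  501.3  95.1 108.8 101.7]
 [314.  203.  501.3  93.  108.7 102. ]
 [315.  203.  501.1  90.9 110.3  96. ]
 [316.  203.  501.1  88.9 110.4  84.3]
 [317.  203.  501.3  86.8 109.5  86. ]
 [318.  203.  500.9  84.8 111.7  93.3]
 [319.  203.  500.3  82.7 115.4  97.3]
 [320.  203.  500.3  80.7 115.7 118. ]
[... 6849 characters left out ...]
324.  201.  500.3  86.4  71.7 115.3]
 [325.  201.  498.1  81.4  74.1 113. ]
 [327.  201.  498.4  75.9  75.8  87. ]
 [328.  201.  496.4  71.1  78.   68.7]
 [329.  201.  496.3  68.2  79.   62. ]
 [330.  201.  497.   66.   79.5  79.7]
 [324.  202.  499.6  85.7  69.8 118. ]
 [327.  202.  500.3  77.6  72.3 124.3]
 [328.  202.  496.2  70.9  75.9  93.3]
 [329.  202.  496.5  68.3  76.6  84.3]
 [330.  202.  495.7  64.8  78.   86. ]
 [331.  202.  496.6  62.8  78.4 105. ]
 [332.  202.  497.4  60.6  78.8 120.7]
 [333.  202.  499.7  59.9  78.3 117.3]
 [324.  203.  502.1  88.   65.8 120.7]
 [325.  203.  500.1  83.1  68.1 128.3]
 [333.  203.  499.3  59.4  76.3 114.7]
 [324.  204.  501.7  87.5  63.8 120.7]]
```

```bash
cat >> h.py <<'E'
ref=cv2.imread("pics/scene1.png")
def lift(im):
    # vertical shift of the thumb tab (sub-pixel template match, upscaled) -> mm
    t=cv2.resize(ref[191:203,294:309],None,fx=8,fy=8,interpolation=cv2.INTER_CUBIC)
    I=cv2.resize(im[170:206,290:313],None,fx=8,fy=8,interpolation=cv2.INTER_CUBIC)
    _,s,_,l=cv2.minMaxLoc(cv2.matchTemplate(I,t,cv2.TM_CCOEFF_NORMED))
    dv=21-l[1]/8; z=np.linspace(0,50,501)
    vs=[w2p([.497,.152,.061],"scene")[1]-w2p([.497,.152,.061+k/1000],"scene")[1] for k in z]
    return float(np.interp(dv,vs,z)),s,dv,l[0]/8-4
E
python3 - <<'E'
from h import *
np.set_printoptions(precision=4,suppress=True)
for i in range(3): print(lift(cv2.imread(f"pics/scene{i}.png")))
env.movel([.480,-.127,.0533],0.015)
s=monitor.get_state(); print(s["time"],s["tcp_pos"],s["force"])
im,_=cams.camera("scene"); cv2.imwrite("pics/scene3.png",im); print(lift(im))
for c in("scene","top"):
    m=marks(["rider_blade","index_tip"],c,5)
    for k in m: print(c,k,[x[2].round(4) for x in m[k]])
cv2.imwrite("pics/crop5.png",cv2.resize(im[176:216,300:340],None,fx=14,fy=14,interpolation=cv2.INTER_NEAREST))
E
```

```text
(39.37421593498937, 0.8906811475753784, 16.125, 0.0)
(0.0, 0.9992035627365112, 0.0, 0.0)Traceback (most recent call last):
  File "<stdin>", line 3, in <module>
  File "h.py", line 26, in lift
    vs=[w2p([.497,.152,.061],"scene")[1]-w2p([.497,.152,.061+k/1000],"scene")[1] for k in z]
        ~~~^^^^^^^^^^^^^^^^^^^^^^^^^^
  File "h.py", line 7, in w2p
    k=cams.calibration(c); R=cv2.Rodrigues(np.array(k["rvec"],float))[0]
ValueError: time passes only in moves, steps and waits
```

```bash
sed -i 's/k\["tvec"\]/k["tvec"]/; s/cams.calibration(c)/cal(c)/' h.py; sed -i '2a import functools\ncal=functools.lru_cache(None)(lambda c: cams.calibration(c))' h.py
python3 - <<'E'
from h import *
np.set_printoptions(precision=4,suppress=True)
for i in (0,2): print(lift(cv2.imread(f"pics/scene{i}.png")))
env.movel([.480,-.127,.0533],0.015)
s=monitor.get_state(); print(s["time"],s["tcp_pos"],s["force"])
im,_=cams.camera("scene"); cv2.imwrite("pics/scene3.png",im); print(lift(im))
for c in("scene","top"):
    m=marks(["rider_blade","index_tip"],c,5)
    for k in m: print(c,k,[float(x[2].round(4)) for x in m[k]])
cv2.imwrite("pics/crop5.png",cv2.resize(im[176:216,300:340],None,fx=14,fy=14,interpolation=cv2.INTER_NEAREST))
E
```

```text
(39.37421593498937, 0.8906811475753784, 16.125, 0.0)
(17.890386603271704, 0.9639723896980286, 7.25, 0.125)
17.1167 [ 0.4799 -0.129   0.0537] [-0.9781 -4.9458  7.5203]
(23.988012932234547, 0.9647043943405151, 9.75, 0.0)
scene rider_blade [0.0775, 0.0785, 0.0795, 0.079]
scene index_tip [-0.0008, -0.0042, 0.0823, 0.0807, 0.0797]
top rider_blade [0.0773, 0.0757, 0.0801, 0.0782, 0.0752]
top index_tip [0.0806, 0.082, 0.0825, 0.0511, 0.0793]
```

View pics/crop5.png

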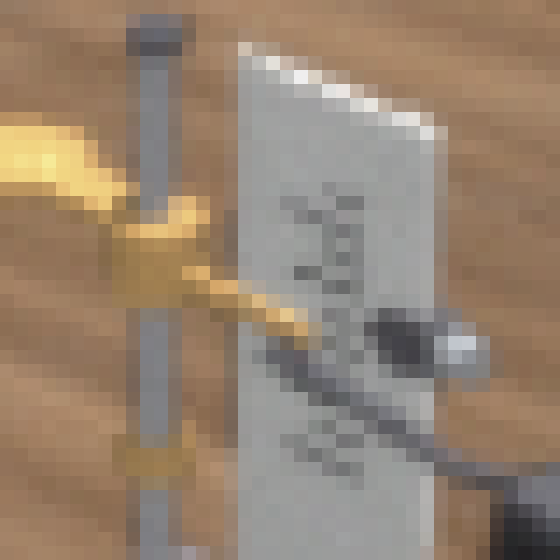

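```bash
python3 - <<'E'
from h import *
np.set_printoptions(precision=4,suppress=True)
env.movel([.480,-.127,.0523],0.008); env.dwell(.15)
s=monitor.get_state(); print(s["time"],s["tcp_pos"],s["force"])
im,_=cams.camera("scene"); cv2.imwrite("pics/scene4.png",im); print(lift(im))
for c in("scene","top"):
    m=marks(["rider_blade","index_tip"],c,3)
    for k in m: print(c,k,[float(x[2].round(4)) for x in m[k]])
cv2.imwrite("pics/crop6.png",cv2.resize(im[176:216,300:340],None,fx=14,fy=14,interpolation=cv2.INTER_NEAREST))
E
```

```text
19.0917 [ 0.4799 -0.129   0.0528] [-2.3681 -5.6813  9.1457]
(25.81024276435147, 0.9540714025497437, 10.5, 0.125)
scene rider_blade [0.0805, 0.0518, 0.0901]
scene index_tip [0.0821, 0.0832, -0.0022]
top rider_blade [0.0794, 0.078, 0.0806]
top index_tip [0.0832, 0.0839, 0.0828]
```

View pics/crop6.png

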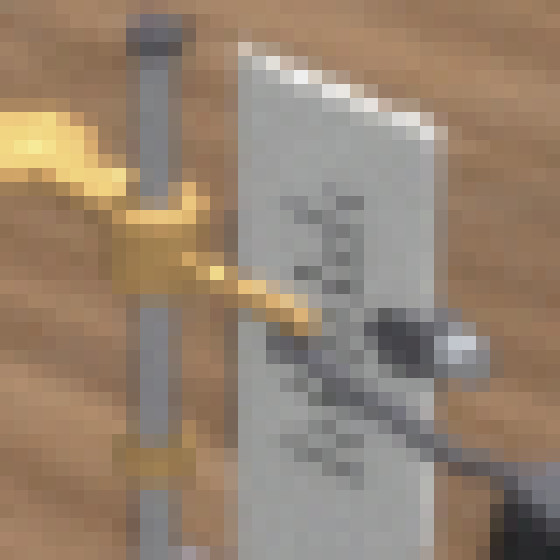

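```bash
python3 - <<'E'
from h import *
np.set_printoptions(precision=4,suppress=True)
env.movel([.480,-.127,.0519],0.006); env.dwell(.2)
im,_=cams.camera("scene"); print(lift(im), monitor.get_state()["tcp_pos"])
env.movel([.480,-.127,.075],0.03)
env.movel([.480,-.127,.16],0.12); env.dwell(.3)
im,_=cams.camera("scene"); cv2.imwrite("pics/scene5.png",im); print(lift(im))
for c in("scene","top"):
    m=marks(["rider_blade","index_tip","pad_top","pointer_tip"],c,6)
    for k in m: print(c,k,[float(x[2].round(4)) for x in m[k]])
print(monitor.get_state()["time"])
cv2.imwrite("pics/crop7.png",cv2.resize(im[176:216,300:340],None,fx=14,fy=14,interpolation=cv2.INTER_NEAREST))
E
```

```text
(26.720140960479508, 0.9670494794845581, 10.875, 0.125) [ 0.4799 -0.1291  0.0524]
(26.720140960479508, 0.9686659574508667, 10.875, 0.125)
scene rider_blade [0.0832, 0.0822, 0.0815, 0.0807, 0.0787, -0.0039]
scene index_tip [0.0831, 0.0818, 0.082, 0.0815, 0.0824, 0.0816]
scene pad_top [0.062, 0.0632, 0.083, 0.0632, 0.0626, 0.0635]
scene pointer_tip [0.0529, 0.0527, 0.0541, 0.0498, 0.0537, 0.0508]
top rider_blade [0.0784, 0.0786, 0.0823, 0.0768, 0.0791]
top index_tip [0.0823, 0.0823, 0.0829, 0.0817, 0.0808, 0.083]
top pad_top [0.0651, 0.0616, 0.062, 0.0653, 0.0627, 0.0611]
top pointer_tip [0.054, 0.0557, 0.0573, 0.056, 0.0548, 0.0564]
25.6667
```

View pics/crop7.png

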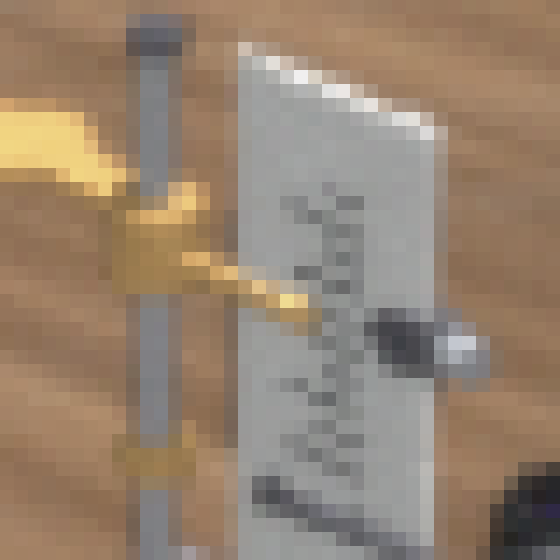

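```bash
python3 -c "
from h import *
print(env.job_done())"
```

```text
the job is handed in; nothing more can be done
None
```

The job is handed in, though no verdict came back: the rider went down to its stop, then the pointer lifted its blade about 26.7 mm. Camera readings put that within about 1.5 mm of the set index (tolerance 3 mm). After release, the plate sprang back to rest and the rider stayed at that height.

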